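# Push a stone offcut through the flap of the extracted waste chest

### The job

Clear the limestone moulding offcut off the feed tray of the dust-extracted waste chest: with the fingertips, slide it steadily along the tray and in through the yellow gravity flap until it tips over the sill and slides away down inside, then draw the fingers back out so that the flap falls shut behind them. Only push the offcut, do not pick it up or bat it through, and leave the carving tools on the tray and on the bench where they lie.

Things in the scene. Friction and masses are not known exactly. Their poses are not given: they have to be found in the camera images.
- chest: fixed green sheet-steel waste chest on the bench, 430 mm deep x 370 mm wide: an open feed tray (x -190 to 0 mm), then a closed hood (x 0 to 240 mm) with a flat clear roof, top 196 mm above the bench. Origin: on the bench surface below the middle of the flap's hinge line; x points level inward (push direction, tray to flap), y left, z up
- tray (a point): middle of the feed tray's top: flat, lined with slick dark blue-grey plastic (friction about 0.2), 100 mm above the bench, 95 mm before the mouth (chest frame -95, 0, 100 mm). Tray 190 mm long, 370 mm wide, 14 mm high lips along both sides (chest y = +-185 mm), no front lip. Axes as the chest's
- mouth (a point): middle of the mouth's sill at tray height, below the hinge line (chest frame 0, 0, 100 mm), axes as the chest's. Mouth in the hood's front panel (x = 0, about 6 mm thick): 124 mm wide (y = +-62 mm), open from the tray to 82 mm above it; over it a lintel and roof only 14 mm high, so a slanting gripper can pass above the roof. The tray runs on level through the mouth
- slide_top (a point): middle of the edge inside the hood where the level sill ends, at tray height, 40 mm inward of the mouth (chest frame 40, 0, 100 mm). From here the same slick liner slopes down inward at 35 degrees to the chest floor, which runs level to the back wall (x = 236 mm), where a few rubble chips lie; once over this edge the offcut slides away by itself
- flap (a joint): yellow aluminium gravity flap in the mouth, 116 mm wide, 3 mm thick, flat towards the tray, its lower edge rolled inward (8 mm round), 4 mm above the tray; 75 g, hinged along its top 82 mm above the tray. Swings freely, only inward (away from the tray), a few tenths of a newton open it; falls shut by itself in about half a second. 0 rad: hanging shut; grows as it opens, to 1.5
- flap_edge (a point): middle of the flap's lower edge, 78 mm from its hinge
- offcut: sawn-off end of a pale limestone moulding lying flat on the tray: 70 (its x) x 56 (its y) x 41 mm high, about 300 g. Its flat ends at x = +-35 mm are 56 mm wide, 26 mm high; above is a narrower 15 mm step. Origin: centre of its underside. At first its x is within 0.6 rad of the chest's x, its centre 85 to 125 mm before the mouth. Its middle must pass the sill edge for it to tip and slide away
- offcut_mid (a point): centre of the offcut, 21 mm above its underside
- tray_chisel: flat steel mason's chisel, 150 x 22 x 14 mm, lying on the feed tray near one side lip; bystander, leave alone. Origin: centre of its underside, blade end to its +x
- dust_brush: hand brush, 155 x 34 x 20 mm, light wood handle and steel ferrule, lying on the feed tray near the other side lip; bystander, leave alone. Origin: under its middle, bristles to its +x
- mallet: turned wooden mallet standing on its head on the bench, head up to 104 mm across, handle up, 230 mm tall; bystander. Origin: centre of its underside
- point_chisel: narrow dark steel chisel lying on the bench, 210 mm long, 20 mm wide, 14 mm high; bystander. Origin: under its middle
- wide_chisel: wide dark steel chisel lying on the bench, 190 mm long, 40 mm wide, 14 mm high; bystander. Origin: under its middle
- square: flat steel L-square lying on the bench, legs 260 and 165 mm, 30 mm wide, 5 mm thick; bystander. Origin: under the middle of the long leg

How it is judged (in metres and radians):
On the way, in this order (a step that is already met when the one before it is completed fails the run):
1. the flap is pushed open with the offcut in the mouth, still on tray level (value of joint flap above 0.35 rad and x of offcut_mid in the frame of chest above -0.045 m and z of offcut_mid in the frame of chest above 0.1 m), for 0.1 s.
2. the offcut has slid down into the chest (z of offcut_mid in the frame of chest below 0.08 m and x of offcut_mid in the frame of chest between 0.08 and 0.24 m and y of offcut_mid in the frame of chest between -0.185 and 0.185 m), for 0.2 s.
At the end, for the whole second after the job is handed in: the offcut lies at rest inside the chest, its centre below the tray (under 80 mm above the bench); the flap hangs shut (under 0.08 rad) and still; the fingers are out (all of step 2 and value of joint flap below 0.08 rad and linear speed of offcut below 0.03 m/s and velocity of joint flap below 0.1 rad/s); the robot touches nothing.
It fails at once if the offcut is lifted: its centre rises more than 14 mm above where it is when lying on the tray (z of offcut_mid in the frame of chest above 0.135 m).
It fails at once if the offcut is batted: faster than 0.5 m/s while on tray level (z of offcut_mid in the frame of chest above 0.115 m and linear speed of offcut above 0.5 m/s).
It fails at once if a tool lying on the tray is moved more than 30 mm (distance of any of tray_chisel, dust_brush from where it was at the start of the episode above 0.03 m).
It fails at once if a tool lying on the bench is moved more than 30 mm (distance of any of mallet, point_chisel, wide_chisel, square from where it was at the start of the episode above 0.03 m).
It also fails if it takes over 58 s, if anything falls off the work surface, if the arm or the gripper's body presses on something with over 40 N, if the wrist force passes 120 N, or if a joint passes its speed limit or range.

### The arm

A 6-joint arm with a two-finger parallel gripper is mounted at the origin on the work surface. World frame = base frame: x ahead of the robot, y to its left, z up, the work surface at z = 0. Lengths are in mm, angles in rad, forces in N, time in s.
With the tool pointing down it reaches from about 300 to 825 mm from the base axis. Payload 5.4 kg.
Tool frame: the origin (TCP) lies at the very end of the fingers, on their centre line; the grasp point (between the pads) lies 19 mm behind it (ctrl.grip_depth is the distance from the TCP to the grasp point, in mm); z points along the fingers, y is the line along which they close (so a half turn about z gives the same grasp; the last joint's range is limited). The gripper opens to 92 mm and grips with 3 to 60 N. Pads are 20 mm wide; open, the fingers measure 128 mm over their backs; the gripper's body (75 mm by 189 mm) begins 69 mm behind the grasp point.
Start: joints at [0.932, 0.158, 1.597, -0, 1.386, -0.21], TCP at [239.08, 522.921, 189.601] pointing down, gripper open.
Joint ranges: [-2.91, 2.91], [-0.94, 2.29], [0.18, 2.7], [-1.29, 4.43], [0.17, 2.64], [-3, 3]. Speed limits (rad/s): [2.57, 2.57, 3.14, 3.14, 3.14, 3.14].

### API

Orientations are given as a unit quaternion [x, y, z, w].
In Python, from workcell import ctrl gives the robot as it stands. The module is installed in compiled form; this text tells all that it offers.
- The arm moves only by the tool step_arm, never from a script. Its argument "rows" is one flat list of numbers, 7 for each row, row after row: the shift along the world's x, y, z in cm, then the turn, a rotation vector about the world's x, y, z in degrees, then the closure, from 0 (fully open) to 1 (shut). A call has exactly 5 rows; each row is the pose to reach, as a shift and turn from the pose commanded when the call began; what a row does not reach only later rows make up. A row lasts 1/8 s, in which the tool goes at most 62.5 mm and 10.7 degrees, less where a joint would pass 70% of its speed; a pose out of reach is approached as far as the arm can. A call with a gripper value outside its range is refused whole. The fingers move at their own pace and stop on an object; the grip force is fixed at half the most. Time passes only in rows, so rows that repeat a pose let the fingers close, or fill a call up. It gives the time, the measured TCP pose, the force, the opening and the grip force at its end, in the units of the state.
- ctrl.read_state(): the state, without advancing time (a new reading comes with each control period).
- ctrl.camera(name): name is "scene" or "top" or "wrist"; returns a dict with "image" (480x640x3 uint8, blue, green, red), "fx", "fy", "cx", "cy" (pixels), "dist_coeffs" ([k1, k2, p1, p2, k3] as OpenCV has them; the pictures are not rectified), "camera_from_world" (4x4, takes a point from world to camera coordinates). Camera axes: x right, y down, z forward; pixel columns grow to the right and rows downward; lengths in mm; the calibration is good to about 2 mm. A picture is of the moment at which its call begins. There is no depth.
- ctrl.job_done(): hands the job in; it is judged then, once.
Trained networks look in the newest picture that a camera, given by its name, has taken for a name from the list of things; names that differ only in an ending like _2 or _b are one class to them, and where a whole thing is asked for, a point or a joint stands for the part that bears it (a point fixed in the world has none). Each returns a list of dicts, best first, with "p" (0 to 1); they miss things now and then, are a little off and sometimes report something else, mostly with a low value. They report only what shows in the picture. A call takes as long as a camera call.
- ctrl.trace(query, camera): "region" (480x640 bool, what is visible of it) and "xy" ([column, row] in pixels, amid what is visible of it).
- ctrl.spot_point(query, camera): "xy" ([column, row] in pixels: a listed point, or the origin of a listed thing).
The state is a dict: "time_s": time; "joint_positions": joint angles; "qvel": joint speeds; "tau": joint torques, N m; "eef_pos": TCP position; "tool_rot": TCP orientation; "wrist_force": force on the tool from outside, world axes, zero at the start; "wrist_torque": the same for the moment, N m; "gripper_width": finger opening in mm; "grip_force": force on a finger pad.
Only numpy, scipy, OpenCV 4.12 (cv2) and the standard library are available. Lean on these libraries where they do the work, as an engineer would, in place of code of your own. Each camera call takes 0.05 s, during which the arm holds its last target. There are 200 camera calls.

## Working session

There is one attempt and no reset: what is moved stays moved. The work goes in short steps, Python scripts to look and compute and a tool call to move; the robot and the scene stay as the last step left them, time stands still between calls to the robot, and variables do not carry over. Pictures are saved under pics/ and viewed, at most 10 in all, crops included, and the job is handed in when it is done.

Besides the shell and the picture viewer there is one more tool, called by a JSON object that holds its "api" and its "payload". step_arm: Moves the arm, as the interface text tells. Its arguments: {"type":"object","properties":{"rows":{"type":"array","items":{"type":"number"}}},"required":["rows"]}

```bash
mkdir -p pics; cat > h.py <<'E'
import numpy as np, cv2
from workcell import ctrl
def ray(c,xy,z):
    K=np.array([[c['fx'],0,c['cx']],[0,c['fy'],c['cy']],[0,0,1.]])
    p=cv2.undistortPoints(np.array([[xy]],float),K,np.array(c['dist_coeffs'],float))[0,0]
    T=np.array(c['camera_from_world']);R=T[:3,:3];o=-R.T@T[:3,3];d=R.T@np.array([p[0],p[1],1])
    return o+d*(z-o[2])/d[2]
E
python3 - <<'E'
from h import *
Z=dict(tray=100,mouth=100,slide_top=100,offcut=100,offcut_mid=121,tray_chisel=100,dust_brush=100,chest=0,flap_edge=104,mallet=0,point_chisel=0,wide_chisel=0,square=0)
for n in ['top','scene']:
    c=ctrl.camera(n); cv2.imwrite(f'pics/{n}0.png',c['image'])
    T=np.array(c['camera_from_world']);print(n,'cam at',(-T[:3,:3].T@T[:3,3]).round())
    for q,z in Z.items():
        for r in ctrl.spot_point(q,n)[:2]: print(q,round(r['p'],2),np.round(r['xy']),ray(c,r['xy'],z).round(1))
s=ctrl.read_state();print(s['time_s'],s['eef_pos'],s['tool_rot'],s['wrist_force'])
E
```

```text
top cam at [ 429.  -33. 1365.]
mouth 0.75 [252. 213.] [604.9 123.1 100. ]
slide_top 0.79 [248. 192.] [656.  132.9 100. ]
offcut 0.62 [266. 256.] [500.3  90.4 100. ]
offcut 0.25 [138. 273.] [465.1 403.7 100. ]
offcut_mid 0.56 [266. 255.] [500.7  87.8 121. ]
offcut_mid 0.37 [197. 261.] [489.9 253.1 121. ]
tray_chisel 0.93 [321. 238.] [538.8 -43.2 100. ]
tray_chisel 0.73 [480. 310.] [ 354.5 -422.8  100. ]
dust_brush 0.82 [198. 262.] [489.  256.3 100. ]
dust_brush 0.56 [512. 245.] [ 509.2 -511.5  100. ]
chest 0.83 [255. 213.] [617.8 128.    0. ]
flap_edge 0.56 [251. 210.] [611.7 125.9 104. ]
mallet 0.64 [479. 308.] [ 353.1 -453.1    0. ]
mallet 0.47 [196. 263.] [490.5 284.2   0. ]
point_chisel 0.66 [466. 212.] [ 607.3 -429.    -0. ]
wide_chisel 0.8 [513. 244.] [ 519.5 -552.     0. ]
square 0.98 [140. 275.] [464.1 432.3   0. ]
square 0.35 [250. 207.] [635.6 139.4   0. ]
scene cam at [ 878. -719.  831.]
tray 0.61 [362. 215.] [520.6 112.1 100. ]
tray 0.42 [174. 380.] [ 418.  -490.1  100. ]
mouth 0.97 [395. 223.] [612.1 119.  100. ]
mouth 0.55 [357. 210.] [501.5 121.9 100. ]
offcut 0.7 [354. 220.] [511.5  84.5 100. ]
offcut_mid 0.92 [356. 212.] [514.1  91.6 121. ]
tray_chisel 0.56 [347. 256.] [554.8 -46.2 100. ]
dust_brush 0.77 [372. 181.] [482.6 266.4 100. ]
chest 0.61 [391. 249.] [607.6 127.7   0. ]
chest 0.48 [354. 211.] [444.3 232.    0. ]
flap_edge 0.73 [353. 220.] [511.2  78.9 104. ]
mallet 0.58 [177. 378.] [ 356.7 -453.5    0. ]
wide_chisel 0.84 [199. 460.] [ 509.5 -560.6    0. ]
wide_chisel 0.69 [353. 217.] [454.9 202.3  -0. ]
square 0.89 [390. 184.] [484.7 415.2   0. ]
1.4 [239.0667331  522.92334546 189.58740416] [ 2.12751511e-01  9.77106337e-01 -1.05323487e-05 -3.44848379e-06] [ 0.29970502  0.32388946 -0.13167481]
```

View pics/top0.png

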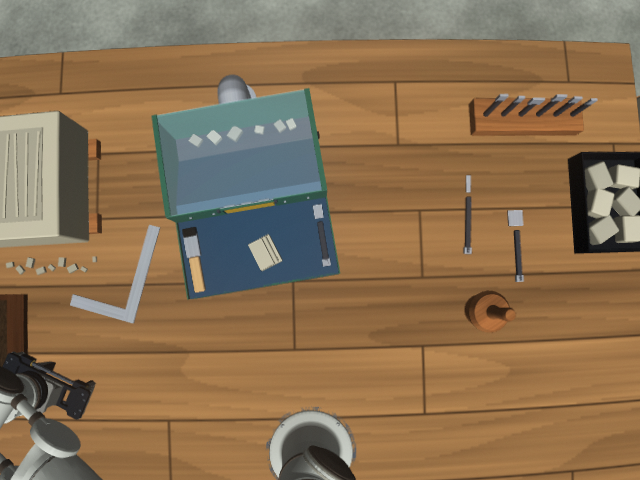

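View pics/scene0.png

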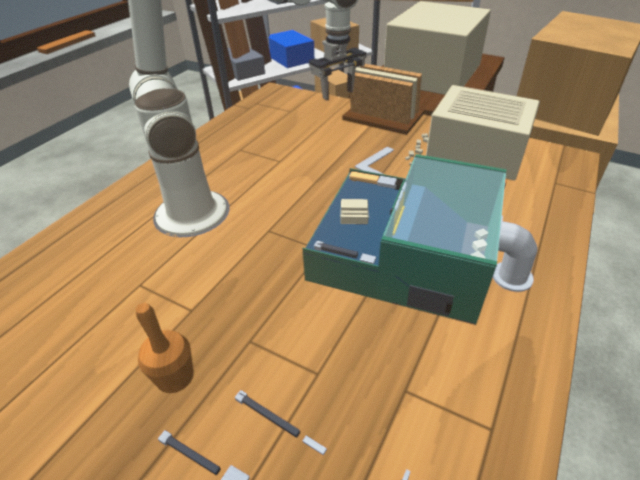

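```bash
python3 - <<'E'
from h import *
im=cv2.imread('pics/top0.png')
cv2.imwrite('pics/c1.png',cv2.resize(im[80:305,145:345],None,fx=4*.66,fy=4*.66,interpolation=cv2.INTER_CUBIC))
c=ctrl.camera('top')
for p in [(338,272),(189,298),(325,192),(170,219),(308,90),(153,116)]: print(p,ray(c,p,114).round(),ray(c,p,196).round())
r=ctrl.trace('offcut','top')[0]; m=r['region'].astype(np.uint8)
print(r['p'],m.sum(),cv2.minAreaRect(cv2.findNonZero(m)))
cn=max(cv2.findContours(m,0,2)[0],key=cv2.contourArea)
for z in (126,100): 
  w=np.array([ray(c,p[0],z)[:2] for p in cn],np.float32);print(z,cv2.minAreaRect(w))
for q in ['tray_chisel','dust_brush']:
  m=ctrl.trace(q,'top')[0]['region'].astype(np.uint8);print(q,cv2.boxPoints(cv2.minAreaRect(np.array([ray(c,p[0],112)[:2] for p in cv2.findNonZero(m)],np.float32))).round())
E
```

```text
(338, 272) [456. -81. 114.] [454. -78. 196.]
(189, 298) [403. 276. 114.] [405. 256. 196.]
(325, 192) [649. -55. 114.] [635. -54. 196.]
(170, 219) [594. 321. 114.] [583. 297. 196.]
(308, 90) [906. -20. 114.] [875. -21. 196.]
(153, 116) [852. 365. 114.] [825. 339. 196.]
0.84 740 ((264.8000183105469, 252.60003662109375), (30.4105224609375, 24.149532318115234), 63.43495178222656)
126 ((506.2712707519531, 91.36280822753906), (72.20040130615234, 57.0698127746582), 25.32837677001953)
100 ((507.90167236328125, 93.97111511230469), (73.71588134765625, 58.2676887512207), 25.328380584716797)
tray_chisel [[472. -42.]
 [474. -63.]
 [620. -44.]
 [618. -24.]]
dust_brush [[418. 269.]
 [423. 233.]
 [573. 257.]
 [568. 293.]]
```

View pics/c1.png

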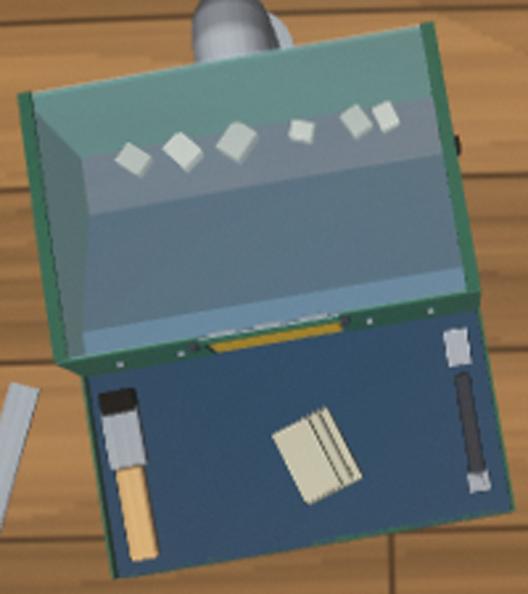

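```bash
python3 - <<'E'
from h import *
from scipy.spatial.transform import Rotation as R
s=ctrl.read_state(); R0=R.from_quat(s['tool_rot']); a=.142
v=np.array([-np.sin(a),np.cos(a),0])
Rt=R.from_rotvec(-np.radians(40)*v)*R.from_rotvec([0,0,a+np.pi/2-np.arctan2(*R0.as_matrix()[:2,1][::-1])])
print(Rt.as_rotvec(degrees=True),(Rt*R0).as_matrix().round(2),s['gripper_width'])
M=np.array([612,123,100]);C=np.array([[np.cos(a),-np.sin(a),0],[np.sin(a),np.cos(a),0],[0,0,1]])
for p in [(-187,-12,90),(-187,-12,11),(-158,-12,11),(-5,-12,11),(15,-12,11)]: print(p,(M+C@p).round(1),(M+C@p-s['eef_pos']).round(1))
E
```

```text
[ -5.79210765 -40.11381209  31.35104554] [[-0.76 -0.14  0.64]
 [-0.11  0.99  0.09]
 [-0.64  0.   -0.77]] 92.10362110697646
(-187, -12, 90) [428.6  84.7 190. ] [ 1.895e+02 -4.383e+02  4.000e-01]
(-187, -12, 11) [428.6  84.7 111. ] [ 189.5 -438.3  -78.6]
(-158, -12, 11) [457.3  88.8 111. ] [ 218.2 -434.2  -78.6]
(-5, -12, 11) [608.7 110.4 111. ] [ 369.7 -412.5  -78.6]
(15, -12, 11) [628.5 113.2 111. ] [ 389.5 -409.7  -78.6]
```

Moving across high, turning and tilting on the way.

{"api": "step_arm", "payload": {"rows": [2,-4.4,1,-0.6,-4,3.1,0.85,4,-8.8,2,-1.2,-8,6.3,0.85,6,-13.2,2,-1.7,-12,9.4,0.85,8,-17.6,2,-2.3,-16,12.5,0.85,9.5,-22,2,-2.9,-20,15.7,0.85]}}

```text
time_s: 2.22
eef_pos: [334.7, 301.8, 210.0]
tool_rot: [0.074, 0.982, 0.012, 0.176]
wrist_force: [0.2, -1.1, 1.0]
gripper_width: 43.8
grip_force: 0.0
```

{"api": "step_arm", "payload": {"rows": [2,-4.4,0,-0.6,-4,3.1,0.85,4,-8.8,0,-1.2,-8,6.3,0.85,6,-13.2,0,-1.7,-12,9.4,0.85,8,-17.6,0,-2.3,-16,12.5,0.85,9.5,-21.8,0,-2.9,-20.1,15.7,0.85]}}

```text
time_s: 2.85
eef_pos: [437.1, 106.9, 207.1]
tool_rot: [-0.057, 0.945, 0.025, 0.322]
wrist_force: [-0.2, 0.1, -0.5]
gripper_width: 13.6
grip_force: 0.0
```

```bash
cat > st.py <<'E'
from h import *
import sys
from scipy.spatial.transform import Rotation as R
a=.142;M=np.array([612,123,100]);C=np.array([[np.cos(a),-np.sin(a),0],[np.sin(a),np.cos(a),0],[0,0,1]])
s=ctrl.read_state();print(round(s['time_s'],2),s['eef_pos'].round(1) if hasattr(s['eef_pos'],'round') else s['eef_pos'],'chest',(C.T@(np.array(s['eef_pos'])-M)).round(1),'z',R.from_quat(s['tool_rot']).as_matrix()[:,2].round(2),'y',R.from_quat(s['tool_rot']).as_matrix()[:,1].round(2),np.round(s['wrist_force'],1),s['gripper_width'],np.round(s['joint_positions'],2))
for n in sys.argv[1:]:
    cam,f=n.split(':');c=ctrl.camera(cam);cv2.imwrite('pics/'+f+'.png',c['image'])
    for q,z in dict(offcut=100,offcut_mid=121,mouth=100).items():
        for r in ctrl.spot_point(q,cam)[:1]: print(cam,q,round(r['p'],2),np.round(r['xy']),(C.T@(ray(c,r['xy'],z)-M)).round(1))
    for r in ctrl.trace('offcut',cam)[:1]:
        k=np.array([(C.T@(ray(c,p[0],126)-M))[:2] for p in cv2.findNonZero(r['region'].astype(np.uint8))],np.float32);print('rect chest',cv2.minAreaRect(k))
E
python3 st.py wrist:w1 top:t1
```

```text
2.85 [437.1 106.9 207.1] chest [-175.4    8.8  107.1] z [ 0.61  0.08 -0.79] y [-0.12  0.99  0.01] [-0.2  0.1 -0.5] 13.647820784309788 [-0.19 -0.94  2.5   0.24  0.96 -1.96]
wrist offcut 0.69 [292. 216.] [-106.   -14.6    0. ]
wrist offcut_mid 0.63 [294. 234.] [-104.5  -11.7   21. ]
wrist mouth 0.8 [315. 273.] [0.4 5.6 0. ]
rect chest ((-109.89935302734375, -10.259464263916016), (114.75220489501953, 64.20702362060547), 17.89828109741211)
top offcut 0.8 [267. 254.] [-111.2  -18.6    0. ]
top offcut_mid 0.91 [269. 256.] [-119.1  -24.2   21. ]
top mouth 0.71 [249. 211.] [-0.8  7.   0. ]
rect chest ((-109.62553405761719, -16.505298614501953), (73.24063873291016, 57.06979751586914), 17.192378997802734)
```

View pics/w1.png

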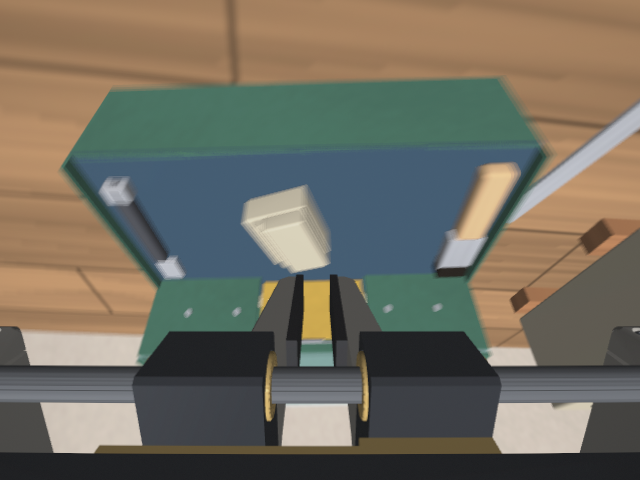

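{"api": "step_arm", "payload": {"rows": [0,0,-1,-0.7,5,0,0.85,0,0,-2,-1.4,10,0,0.85,0,0,-4,-1.4,10,0,0.85,0,0,-6,-1.4,10,0,0.85,0,0,-7,-1.4,10,0,0.85]}}

```text
time_s: 3.98
eef_pos: [435.7, 109.0, 135.1]
tool_rot: [-0.059, 0.97, 0.019, 0.234]
wrist_force: [-0.4, 0.2, -0.2]
gripper_width: 14.2
grip_force: 0.0
```

```bash
python3 st.py
```

```text
3.98 [435.7 109.  135.1] chest [-176.5   11.1   35.1] z [ 0.45  0.06 -0.89] y [-0.12  0.99  0.01] [-0.4  0.2 -0.2] 14.183946265084455 [-0.12 -0.63  2.44  0.15  0.89 -1.88]
```

{"api": "step_arm", "payload": {"rows": [0.2,-1.2,-0.3,0,0,1.2,0.85,0.4,-2.3,-0.8,0,0,1.2,0.85,0.4,-2.3,-1.5,0,0,1.2,0.85,0.4,-2.3,-2.2,0,0,1.2,0.85,0.4,-2.3,-2.5,0,0,1.2,0.85]}}

```text
time_s: 4.6
eef_pos: [440.0, 85.6, 110.6]
tool_rot: [-0.068, 0.969, 0.021, 0.235]
wrist_force: [0.1, 0.0, -0.2]
gripper_width: 14.0
grip_force: 0.0
```

{"api": "step_arm", "payload": {"rows": [0.6,0.1,0,0.2,-1.4,0,0.85,1.2,0.2,0,0.4,-2.8,0,0.85,1.8,0.3,0,0.6,-4.2,0,0.85,2.4,0.35,0,0.7,-5,0,0.85,3.0,0.4,0,0.8,-6,0,0.85]}}

```text
time_s: 5.22
eef_pos: [471.0, 89.0, 111.6]
tool_rot: [-0.067, 0.955, 0.024, 0.287]
wrist_force: [0.2, 0.5, 0.3]
gripper_width: 13.9
grip_force: 0.0
```

```bash
python3 st.py top:t2
```

```text
5.22 [471.   89.  111.6] chest [-144.4  -13.7   11.6] z [ 0.54  0.08 -0.83] y [-0.14  0.99  0.01] [0.2 0.5 0.3] 13.850637026655239 [-0.22 -0.58  2.49  0.32  0.7  -2.12]
top offcut 0.55 [266. 258.] [-120.7  -15.6    0. ]
top offcut_mid 0.82 [268. 256.] [-118.1  -21.    21. ]
top mouth 0.96 [253. 210.] [ 0.7 -1.4  0. ]
```

{"api": "step_arm", "payload": {"rows": [0.8,0.12,-0.05,0.2,-1.4,0,0.85,1.6,0.24,-0.1,0.4,-2.8,0,0.85,2.4,0.36,-0.1,0.6,-4.2,0,0.85,3.2,0.48,-0.1,0.8,-5.6,0,0.85,4.0,0.6,-0.1,1,-7,0,0.85]}}

```text
time_s: 6.1
eef_pos: [510.7, 95.2, 110.5]
tool_rot: [-0.066, 0.936, 0.029, 0.345]
wrist_force: [-0.8, 0.6, 1.7]
gripper_width: 13.8
grip_force: 0.6
```

```bash
python3 st.py top:t3 scene:s3; python3 -c "
import cv2,numpy as np
a=cv2.imread('pics/t3.png')[120:320,150:350];b=cv2.imread('pics/s3.png')[140:340,290:490]
cv2.imwrite('pics/c3.png',np.hstack([cv2.resize(a,(400,400),interpolation=2),cv2.resize(b,(400,400),interpolation=2)]))"
```

```text
6.1 [510.7  95.2 110.5] chest [-104.2  -13.2   10.5] z [ 0.64  0.1  -0.76] y [-0.14  0.99  0.01] [-0.8  0.6  1.7] 13.8108371309844 [-0.21 -0.49  2.5   0.49  0.51 -2.28]
top offcut 0.67 [267. 241.] [-80.9 -23.5   0. ]
top offcut_mid 0.63 [268. 243.] [-86.5 -26.3  21. ]
top mouth 0.84 [253. 210.] [ 1.  -2.7  0. ]
rect chest ((-79.74236297607422, -23.68977928161621), (72.25228881835938, 59.80706024169922), 2.5007007122039795)
scene offcut 0.59 [362. 223.] [-82.3 -31.1   0. ]
scene offcut_mid 0.97 [367. 216.] [-70.7 -25.2  21. ]
scene mouth 0.9 [398. 222.] [4.7 3.3 0. ]
rect chest ((-78.11677551269531, -28.738086700439453), (74.71074676513672, 100.82279968261719), 4.6401238441467285)
```

View pics/c3.png

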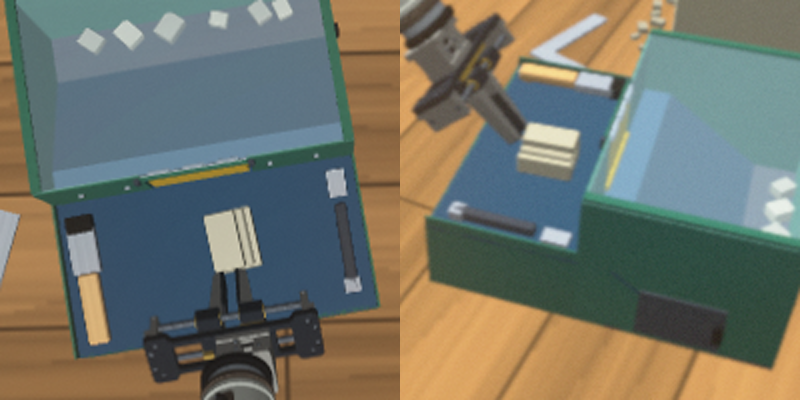

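{"api": "step_arm", "payload": {"rows": [1,0.3,0,0,0,0,0.85,2,0.6,0,0,0,0,0.85,3,0.9,0,0,0,0,0.85,4,1.2,0,0,0,0,0.85,4.8,1.5,0,0,0,0,0.85]}}

```text
time_s: 7.22
eef_pos: [558.6, 110.2, 110.1]
tool_rot: [-0.066, 0.936, 0.029, 0.344]
wrist_force: [-1.6, 0.1, 0.4]
gripper_width: 13.9
grip_force: 0.6
```

```bash
python3 st.py top:t4 scene:s4; python3 -c "
import cv2,numpy as np
a=cv2.imread('pics/t4.png')[120:320,150:350];b=cv2.imread('pics/s4.png')[140:340,290:490]
cv2.imwrite('pics/c4.png',np.hstack([cv2.resize(a,(400,400),interpolation=2),cv2.resize(b,(400,400),interpolation=2)]))"
```

```text
7.22 [558.6 110.2 110.1] chest [-54.7  -5.1  10.1] z [ 0.64  0.1  -0.76] y [-0.14  0.99  0.01] [-1.6  0.1  0.4] 13.931592326319523 [-0.13 -0.28  2.36  0.47  0.42 -2.21]
top offcut 0.69 [264. 224.] [-37.3 -22.4   0. ]
top offcut_mid 0.76 [266. 222.] [-37.6 -29.4  21. ]
top mouth 0.72 [252. 210.] [-0.1 -0.3  0. ]
rect chest ((-34.196144104003906, -24.12899398803711), (57.167686462402344, 76.77774047851562), 80.78028106689453)
scene offcut 0.61 [382. 227.] [-27.5 -29.    0. ]
scene offcut_mid 0.58 [380. 221.] [-34.2 -31.7  21. ]
scene mouth 0.93 [395. 223.] [-0.5 -1.9  0. ]
rect chest ((-41.03511047363281, -27.142196655273438), (101.68062591552734, 54.87100601196289), 87.09161376953125)
```

View pics/c4.png

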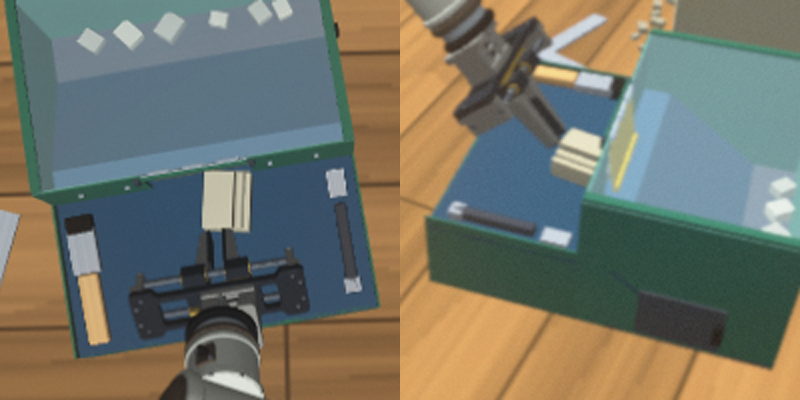

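{"api": "step_arm", "payload": {"rows": [-2.5,-0.35,0.3,0,0,0,0.85,-2.5,-0.35,4.5,0,0,0,0.85,-2,-4.5,4.5,0,0,0,0.85,-1.2,-9,4.5,0,0,0,0.85,-1.2,-9,2.5,0,0,0,0.85]}}

```text
time_s: 8.35
eef_pos: [548.8, 15.5, 138.3]
tool_rot: [-0.064, 0.935, 0.026, 0.347]
wrist_force: [-0.2, -0.9, -0.7]
gripper_width: 13.9
grip_force: 0.0
```

```bash
python3 st.py top:t5 scene:s5
```

```text
8.35 [548.8  15.5 138.3] chest [-77.8 -97.4  38.3] z [ 0.65  0.09 -0.76] y [-0.14  0.99  0.  ] [-0.2 -0.9 -0.7] 13.871172350708072 [-0.43 -0.41  2.39  0.64  0.64 -2.55]
top offcut 0.96 [264. 222.] [-33.4 -25.3   0. ]
top offcut_mid 0.65 [264. 221.] [-33.8 -26.1  21. ]
top mouth 0.76 [252. 213.] [-8.   1.2  0. ]
rect chest ((-31.811729431152344, -24.529502868652344), (57.15088653564453, 71.65990447998047), 80.81121826171875)
scene offcut_mid 0.79 [383. 222.] [-27.1 -33.   21. ]
scene mouth 0.56 [395. 225.] [  0.9 -10.7   0. ]
rect chest ((-41.807193756103516, -25.507709503173828), (106.67013549804688, 58.91815948486328), 87.04563903808594)
```

{"api": "step_arm", "payload": {"rows": [2.4,0.6,-1,0,0,0,0.85,4.9,1.2,-2,0,0,0,0.85,4.9,1.2,-2.8,0,0,0,0.85,4.75,2.2,-2.8,0,0,0,0.85,4.6,3.2,-2.8,0,0,0,0.85]}}

```text
time_s: 9.48
eef_pos: [591.6, 52.3, 106.9]
tool_rot: [-0.066, 0.936, 0.029, 0.344]
wrist_force: [0.7, 0.8, 0.7]
gripper_width: 13.8
grip_force: 0.0
```

```bash
python3 st.py top:t6 scene:s6
```

```text
9.47 [591.6  52.3 106.9] chest [-30.2 -67.1   6.9] z [ 0.64  0.1  -0.76] y [-0.14  0.99  0.01] [0.7 0.8 0.7] 13.820595367537285 [-0.28 -0.19  2.29  0.65  0.47 -2.5 ]
top offcut 0.74 [263. 222.] [-32.2 -21.3   0. ]
top offcut_mid 0.71 [265. 221.] [-34.7 -28.4  21. ]
top mouth 0.67 [468. 212.] [ -93.6 -520.7    0. ]
rect chest ((-31.874479293823242, -24.398094177246094), (57.38331604003906, 71.70193481445312), 80.29570770263672)
scene offcut 0.93 [380. 226.] [-33.5 -28.2   0. ]
scene offcut_mid 0.87 [382. 220.] [-29.  -26.9  21. ]
scene mouth 0.57 [395. 223.] [ 0.1 -4.2  0. ]
rect chest ((-37.53884506225586, -27.337642669677734), (48.8591423034668, 107.89909362792969), 14.152633666992188)
```

{"api": "step_arm", "payload": {"rows": [-0.1,0.5,0.3,0,0,0,0.85,-0.15,1,0.3,0,0,0,0.85,-0.2,1.4,0.3,0,0,0,0.85,-0.25,1.8,0.3,0,0,0,0.85,-0.3,2.2,0.3,0,0,0,0.85]}}

```text
time_s: 10.6
eef_pos: [589.7, 74.2, 110.7]
tool_rot: [-0.066, 0.936, 0.028, 0.345]
wrist_force: [-0.6, -1.4, 2.4]
gripper_width: 13.8
grip_force: 1.3
```

```bash
python3 st.py top:t7 scene:s7; python3 -c "
import cv2,numpy as np
a=cv2.imread('pics/t7.png')[150:290,180:320];b=cv2.imread('pics/s7.png')[150:290,320:460]
cv2.imwrite('pics/c7.png',np.hstack([cv2.resize(a,(400,400),interpolation=2),cv2.resize(b,(400,400),interpolation=2)]))"
```

```text
10.6 [589.7  74.2 110.7] chest [-29.  -45.1  10.7] z [ 0.64  0.1  -0.76] y [-0.14  0.99  0.01] [-0.6 -1.4  2.4] 13.79292814960973 [-0.22 -0.2   2.29  0.59  0.44 -2.39]
top offcut 0.93 [260. 219.] [-25.7 -15.2   0. ]
top offcut_mid 0.58 [261. 221.] [-33.8 -18.7  21. ]
top mouth 0.85 [252. 212.] [-5.1  0.8  0. ]
rect chest ((-25.30259132385254, -13.788337707519531), (60.429100036621094, 75.2823486328125), 64.4113998413086)
scene offcut 0.58 [386. 224.] [-21.  -15.4   0. ]
scene offcut_mid 0.79 [386. 217.] [-23.1 -11.3  21. ]
scene mouth 0.62 [396. 224.] [ 1.9 -4.   0. ]
rect chest ((-37.41949462890625, -13.625755310058594), (43.3870735168457, 116.7738265991211), 7.070553779602051)
```

View pics/c7.png

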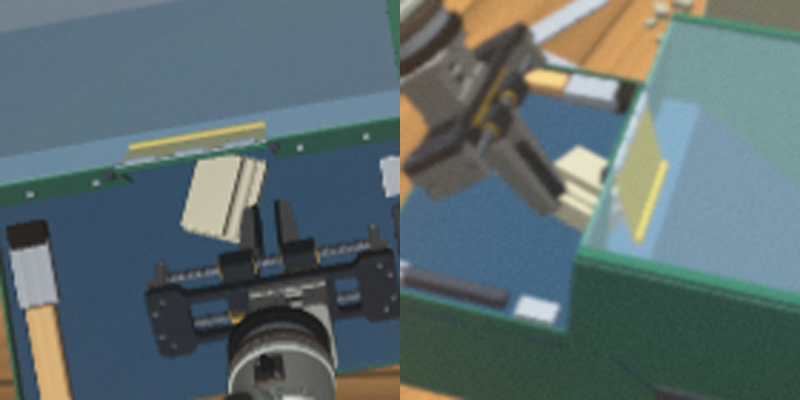

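{"api": "step_arm", "payload": {"rows": [0.2,-1.2,0,0,0,0,0.85,-2.8,-1.6,0,0,0,0,0.8,-5.8,-2,0,0,0,0,0.74,-6.2,0.3,0,0,0,0,0.74,-6.4,2.6,0,0,0,0,0.74]}}

```text
time_s: 11.72
eef_pos: [524.8, 100.1, 110.0]
tool_rot: [-0.065, 0.936, 0.028, 0.344]
wrist_force: [-0.1, 0.8, -0.8]
gripper_width: 24.1
grip_force: 0.0
```

```bash
python3 st.py top:t8 scene:s8
```

```text
11.72 [524.8 100.1 110. ] chest [-89.6 -10.4  10. ] z [ 0.64  0.1  -0.76] y [-0.14  0.99  0.01] [-0.1  0.8 -0.8] 24.110819975914538 [-0.18 -0.42  2.46  0.48  0.47 -2.26]
top offcut 0.62 [259. 221.] [-28.3 -13.3   0. ]
top offcut_mid 0.93 [262. 218.] [-25.7 -23.8  21. ]
top mouth 0.95 [254. 209.] [ 1.7 -4.5  0. ]
rect chest ((-25.13642692565918, -14.14208984375), (59.086708068847656, 69.97522735595703), 66.30636596679688)
scene offcut 0.85 [386. 224.] [-20.5 -15.2   0. ]
scene offcut_mid 0.79 [386. 218.] [-22.  -13.5  21. ]
scene mouth 0.77 [395. 223.] [-0.8 -3.7  0. ]
rect chest ((-39.798744201660156, -14.80545425415039), (111.96475982666016, 53.73664855957031), 89.34236145019531)
```

{"api": "step_arm", "payload": {"rows": [0.9,0.13,0,0,0,0,0.74,1.8,0.26,0,0,0,0,0.74,2.6,0.37,0,0,0,0,0.74,3.3,0.47,0,0,0,0,0.74,4.0,0.57,0,0,0,0,0.74]}}

```text
time_s: 12.85
eef_pos: [565.9, 105.8, 110.3]
tool_rot: [-0.066, 0.936, 0.029, 0.344]
wrist_force: [0.5, 0.1, -0.0]
gripper_width: 24.2
grip_force: 0.0
```

```bash
python3 st.py top:t9 scene:s9; python3 -c "
import cv2,numpy as np
a=cv2.imread('pics/t9.png')[150:290,180:320];b=cv2.imread('pics/s9.png')[150:290,320:460]
cv2.imwrite('pics/c9.png',np.hstack([cv2.resize(a,(400,400),interpolation=2),cv2.resize(b,(400,400),interpolation=2)]))"
```

```text
12.85 [565.9 105.8 110.3] chest [-48.1 -10.5  10.3] z [ 0.64  0.1  -0.76] y [-0.14  0.99  0.01] [ 0.5  0.1 -0. ] 24.201631704034167 [-0.14 -0.26  2.34  0.49  0.42 -2.24]
top offcut 0.87 [258. 220.] [-26.7 -11.1   0. ]
top offcut_mid 0.86 [261. 221.] [-32.1 -20.1  21. ]
top mouth 0.74 [250. 212.] [-2.7  4.8  0. ]
rect chest ((-26.615907669067383, -12.56888198852539), (62.39073181152344, 74.0048828125), 66.18778228759766)
scene offcut 0.97 [385. 224.] [-23.5 -15.    0. ]
scene offcut_mid 0.91 [385. 219.] [-25.2 -19.3  21. ]
scene mouth 0.9 [396. 223.] [ 1.7 -1.1  0. ]
rect chest ((-40.39699935913086, -14.933059692382812), (53.02027893066406, 112.33387756347656), 0.29987820982933044)
```

View pics/c9.png

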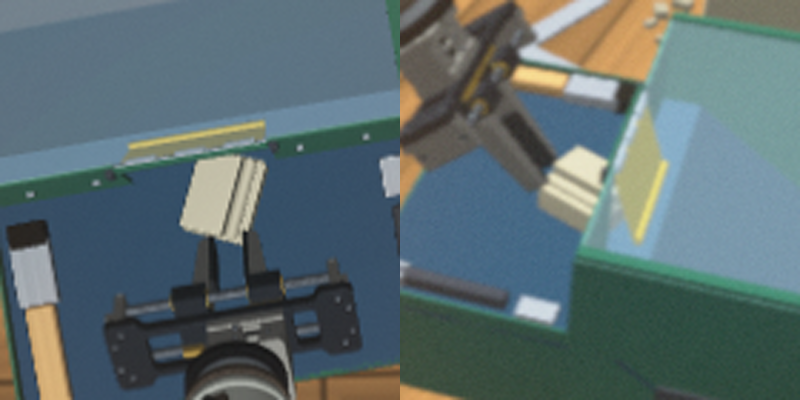

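{"api": "step_arm", "payload": {"rows": [-0.3,0.5,0,0,0,0,0.74,0.3,0.55,0,0,0,0,0.74,1.0,0.65,0,0,0,0,0.74,1.7,0.75,0,0,0,0,0.74,2.4,0.85,0,0,0,0,0.74]}}

```text
time_s: 13.98
eef_pos: [590.0, 114.3, 110.3]
tool_rot: [-0.066, 0.936, 0.029, 0.344]
wrist_force: [-1.4, -0.6, 1.6]
gripper_width: 23.9
grip_force: 1.0
```

```bash
python3 st.py top:t10 scene:s10; python3 -c "
import cv2,numpy as np
a=cv2.imread('pics/t10.png')[150:290,180:320];b=cv2.imread('pics/s10.png')[150:290,320:460]
cv2.imwrite('pics/c10.png',np.hstack([cv2.resize(a,(400,400),interpolation=2),cv2.resize(b,(400,400),interpolation=2)]))"
```

```text
13.97 [590.  114.3 110.3] chest [-23.   -5.5  10.3] z [ 0.64  0.1  -0.76] y [-0.14  0.99  0.01] [-1.4 -0.6  1.6] 23.891291433650224 [-0.11 -0.18  2.28  0.46  0.39 -2.19]
top offcut 0.55 [256. 213.] [-7.7 -8.4  0. ]
top offcut_mid 0.83 [258. 211.] [ -7.1 -16.4  21. ]
top mouth 0.92 [254. 213.] [-8.7 -2.6  0. ]
rect chest ((-15.745433807373047, -7.774539947509766), (61.86259078979492, 50.297706604003906), 80.32450866699219)
scene offcut 0.53 [392. 228.] [ -3. -23.   0.]
scene offcut_mid 0.75 [394. 218.] [-3.9 -8.5 21. ]
scene mouth 0.91 [392. 225.] [ -6.  -12.7   0. ]
rect chest ((-28.996185302734375, -7.822521209716797), (27.022748947143555, 101.52706146240234), 1.1685107946395874)
```

View pics/c10.png

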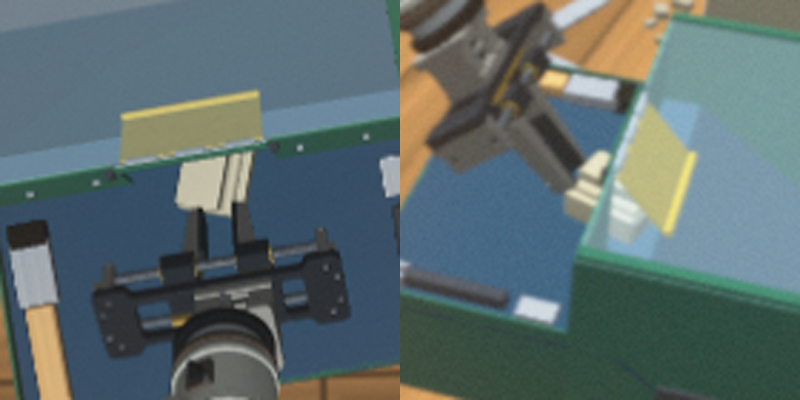

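{"api": "step_arm", "payload": {"rows": [0.5,0.07,0,0,0,0,0.74,1.0,0.14,0,0,0,0,0.74,1.5,0.21,0,0,0,0,0.74,2.0,0.28,0,0,0,0,0.74,2.5,0.35,0,0,0,0,0.74]}}

```text
time_s: 15.1
eef_pos: [614.8, 117.8, 110.3]
tool_rot: [-0.066, 0.936, 0.029, 0.344]
wrist_force: [-1.8, -0.7, -0.2]
gripper_width: 23.7
grip_force: 0.7
```

{"api": "step_arm", "payload": {"rows": [0.5,0.07,0,0,0,0,0.74,1.0,0.14,0,0,0,0,0.74,1.4,0.2,0,0,0,0,0.74,1.7,0.24,0,0,0,0,0.74,2.0,0.28,0,0,0,0,0.74]}}

```text
time_s: 15.72
eef_pos: [634.8, 120.5, 110.6]
tool_rot: [-0.066, 0.936, 0.028, 0.345]
wrist_force: [-2.6, -1.1, 1.3]
gripper_width: 24.1
grip_force: 1.1
```

```bash
python3 st.py top:t11 scene:s11; python3 -c "
import cv2,numpy as np
a=cv2.imread('pics/t11.png')[110:290,160:340];b=cv2.imread('pics/s11.png')[150:330,350:530]
cv2.imwrite('pics/c11.png',np.hstack([cv2.resize(a,(400,400),interpolation=2),cv2.resize(b,(400,400),interpolation=2)]))"
```

```text
15.72 [634.8 120.5 110.6] chest [22.2 -5.7 10.6] z [ 0.64  0.1  -0.76] y [-0.14  0.99  0.01] [-2.6 -1.1  1.3] 24.106233229177118 [-0.08 -0.04  2.16  0.43  0.37 -2.15]
top offcut_mid 0.34 [138. 273.] [-105.6  290.8   21. ]
top mouth 0.93 [250. 213.] [-5.7  6.   0. ]
rect chest ((-81.69445037841797, 346.16778564453125), (165.10769653320312, 237.2852020263672), 65.7242431640625)
scene offcut 0.71 [278. 422.] [ -62.9 -584.4    0. ]
scene mouth 0.81 [394. 224.] [-2.4 -9.3  0. ]
```

View pics/c11.png

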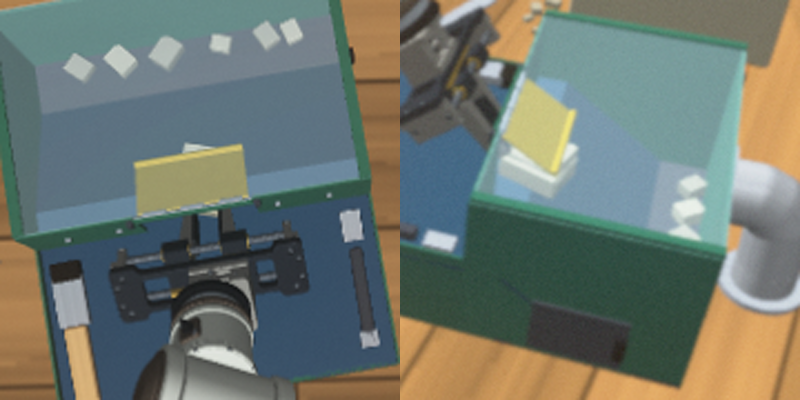

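{"api": "step_arm", "payload": {"rows": [0.4,0.06,0,0,0,0,0.74,0.8,0.11,0,0,0,0,0.74,1.2,0.17,0,0,0,0,0.74,1.5,0.21,0,0,0,0,0.74,1.5,0.21,0,0,0,0,0.74]}}

```text
time_s: 16.85
eef_pos: [650.2, 122.6, 111.1]
tool_rot: [-0.066, 0.936, 0.028, 0.345]
wrist_force: [-0.1, 0.0, 4.2]
gripper_width: 24.2
grip_force: 1.3
```

```bash
python3 st.py top:t12 scene:s12; python3 -c "
import cv2,numpy as np
a=cv2.imread('pics/t12.png')[110:290,160:340];b=cv2.imread('pics/s12.png')[150:330,350:530]
cv2.imwrite('pics/c12.png',np.hstack([cv2.resize(a,(400,400),interpolation=2),cv2.resize(b,(400,400),interpolation=2)]))"
```

```text
16.85 [650.2 122.6 111.1] chest [37.8 -5.8 11.1] z [ 0.64  0.1  -0.76] y [-0.14  0.99  0.01] [-0.1  0.   4.2] 24.23275311727138 [-0.07 -0.    2.11  0.42  0.36 -2.13]
top offcut_mid 0.22 [251. 211.] [-4.3 -0.3 21. ]
top mouth 0.97 [252. 210.] [-0.6  1.3  0. ]
scene offcut 0.48 [345. 255.] [ -86.  -159.1    0. ]
scene mouth 0.76 [396. 224.] [ 2.9 -7.1  0. ]
```

View pics/c12.png

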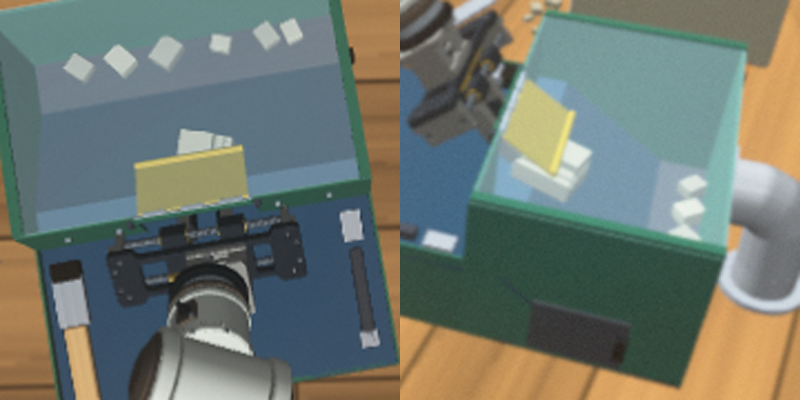

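{"api": "step_arm", "payload": {"rows": [0,0,0.3,0,0,0,0.74,0.3,0.04,0.4,0,0,0,0.74,0.6,0.09,0.4,0,0,0,0.74,0.9,0.13,0.4,0,0,0,0.74,0.9,0.13,0.4,0,0,0,0.74]}}

```text
time_s: 17.98
eef_pos: [657.2, 124.2, 112.6]
tool_rot: [-0.066, 0.937, 0.029, 0.343]
wrist_force: [-3.5, -0.4, -1.0]
gripper_width: 23.6
grip_force: 1.8
```

```bash
python3 - <<'E'
from h import *
import subprocess
print(subprocess.run(['python3','st.py','top:t13','scene:s13'],capture_output=True,text=True).stdout)
for n in 'ts':
    a=cv2.imread(f'pics/{n}12.png').astype(int);b=cv2.imread(f'pics/{n}13.png').astype(int)
    m=(cv2.GaussianBlur(np.abs(a-b).sum(2).astype(np.float32),(5,5),0)>40).astype(np.uint8)
    k,l,st,ce=cv2.connectedComponentsWithStats(m);print(n,[(list(s)) for s in st[1:] if s[4]>15])
    w=(b.min(2)>150).astype(np.uint8);r=(slice(100,230),slice(150,330)) if n=='t' else (slice(150,300),slice(395,500))
    k,l,st,ce=cv2.connectedComponentsWithStats(w[r]);print('pale',[(list(s[:5]+[r[1].start,r[0].start,0,0,0])) for s in st[1:] if s[4]>15])
E
```

```text
17.98 [657.2 124.2 112.6] chest [45.  -5.2 12.6] z [ 0.64  0.1  -0.76] y [-0.14  0.99  0.01] [-3.5 -0.4 -1. ] 23.562658360652083 [-0.07  0.02  2.09  0.41  0.37 -2.11]
top mouth 0.72 [249. 211.] [-0.3  6.9  0. ]
scene offcut_mid 0.67 [366. 214.] [-76.1 -15.   21. ]
scene mouth 0.86 [396. 223.] [ 1.3 -2.5  0. ]

t [[np.int32(237), np.int32(129), np.int32(25), np.int32(32), np.int32(695)], [np.int32(220), np.int32(167), np.int32(51), np.int32(35), np.int32(858)], [np.int32(204), np.int32(200), np.int32(90), np.int32(219), np.int32(7539)], [np.int32(273), np.int32(222), np.int32(25), np.int32(14), np.int32(171)], [np.int32(197), np.int32(423), np.int32(7), np.int32(32), np.int32(54)]]
pale [[np.int64(222), np.int64(100), np.int64(16), np.int64(3), np.int64(36)], [np.int64(286), np.int64(118), np.int64(10), np.int64(12), np.int64(77)], [np.int64(274), np.int64(120), np.int64(12), np.int64(12), np.int64(85)], [np.int64(227), np.int64(125), np.int64(37), np.int64(35), np.int64(740)], [np.int64(207), np.int64(130), np.int64(15), np.int64(15), np.int64(122)], [np.int64(189), np.int64(134), np
[... 456 characters left out ...]
nt32(173), np.int32(5772)], [np.int32(289), np.int32(75), np.int32(12), np.int32(6), np.int32(35)], [np.int32(353), np.int32(181), np.int32(16), np.int32(35), np.int32(141)], [np.int32(398), np.int32(186), np.int32(39), np.int32(55), np.int32(906)], [np.int32(448), np.int32(240), np.int32(25), np.int32(16), np.int32(231)]]
pale [[np.int64(395), np.int64(182), np.int64(12), np.int64(30), np.int64(106)], [np.int64(410), np.int64(190), np.int64(11), np.int64(14), np.int64(16)], [np.int64(449), np.int64(225), np.int64(40), np.int64(33), np.int64(694)], [np.int64(496), np.int64(251), np.int64(2), np.int64(10), np.int64(16)], [np.int64(494), np.int64(262), np.int64(6), np.int64(23), np.int64(96)]]
```

The offcut is gone from the sill and shows as a pale blob at (247,146), down by the chips. I'm withdrawing now.

{"api": "step_arm", "payload": {"rows": [-1,-0.14,0,0,0,0,0.74,-2.5,-0.36,0,0,0,0,0.74,-4.5,-0.64,0,0,0,0,0.74,-6.5,-0.93,0,0,0,0,0.74,-9,-1.3,0.2,0,0,0,0.74]}}

```text
time_s: 19.1
eef_pos: [570.0, 110.2, 119.6]
tool_rot: [-0.066, 0.935, 0.028, 0.347]
wrist_force: [-1.0, 0.9, -0.2]
gripper_width: 23.7
grip_force: 0.0
```

{"api": "step_arm", "payload": {"rows": [-2,-0.3,1,0,0,0,0.74,-4,-0.6,3,0,0,0,0.74,-5,-0.7,5,0,0,0,0.74,-6,-0.8,7,0,0,0,0.74,-6,-0.8,7,0,0,0,0.74]}}

```text
time_s: 19.73
eef_pos: [510.9, 102.2, 191.4]
tool_rot: [-0.066, 0.934, 0.027, 0.349]
wrist_force: [0.2, -0.1, 0.3]
gripper_width: 23.6
grip_force: 0.0
```

{"api": "step_arm", "payload": {"rows": [0,0,0,0,0,0,0.74,0,0,0,0,0,0,0.74,0,0,0,0,0,0,0.74,0,0,0,0,0,0,0.74,0,0,0,0,0,0,0.74]}}

```text
time_s: 20.35
eef_pos: [508.4, 102.9, 186.2]
tool_rot: [-0.066, 0.936, 0.029, 0.344]
wrist_force: [1.1, -0.0, -0.5]
gripper_width: 23.8
grip_force: 0.0
```

```bash
python3 - <<'E'
from h import *
import st
a,M,C=st.a,st.M,st.C
T={}
for n in ['top','scene']:
    c=ctrl.camera(n);cv2.imwrite(f'pics/{n}14.png',c['image'])
    for q in ['offcut','offcut_mid','flap_edge']:
        for r in ctrl.spot_point(q,n)[:2]: print(n,q,round(r['p'],2),np.round(r['xy']),(C.T@(ray(c,r['xy'],104 if q=='flap_edge' else 30)-M)).round())
    for r in ctrl.trace('offcut',n)[:1]: print('trace',r['p'],r['xy'],r['region'].sum())
    b=c['image'].astype(int);y=((b[:,:,2]>130)&(b[:,:,1]>100)&(b[:,:,0]<b[:,:,1]*.65)).astype(np.uint8)
    b0=cv2.imread(f'pics/{n}0.png').astype(int);y0=((b0[:,:,2]>130)&(b0[:,:,1]>100)&(b0[:,:,0]<b0[:,:,1]*.65)).astype(np.uint8)
    r=(slice(170,235),slice(215,285)) if n=='top' else (slice(195,250),slice(385,412))
    print('yellow now/start',y[r].sum(),y0[r].sum(),cv2.boundingRect(y[r]),cv2.boundingRect(y0[r]))
    r=(slice(60,230),slice(150,310)) if n=='top' else (slice(160,270),slice(395,500))
    m=(cv2.GaussianBlur(np.abs(b-b0).sum(2).astype(np.float32),(5,5),0)>40)[r].astype(np.uint8)
    for s in cv2.connectedComponentsWithStats(m)[2][1:]:
        if s[4]>15:
            p=(s[0]+s[2]/2+r[1].start,s[1]+s[3]/2+r[0].start);print('changed',p,s[2:],(C.T@(ray(c,p,25)-M)).round())
E
```

```text
20.35 [508.4 102.9 186.2] chest [-105.4   -5.2   86.2] z [ 0.64  0.1  -0.76] y [-0.14  0.99  0.01] [ 1.1 -0.  -0.5] 23.758854652774012 [-0.18 -0.63  2.42  0.34  0.7  -2.08]
top offcut 0.24 [255. 247.] [-84.  14. -70.]
top flap_edge 0.59 [254. 208.] [ 5. -5.  4.]
yellow now/start 141 138 (10, 33, 49, 10) (11, 33, 48, 10)
changed (np.float64(249.5), np.float64(145.0)) [ 25  32 710] [183. -12. -75.]
trace 0.52 [428.0, 242.5] 26240
yellow now/start 8 8 (10, 13, 8, 20) (10, 17, 7, 16)
changed (np.float64(460.5), np.float64(248.0)) [ 25  16 252] [175.  42. -75.]
```

```bash
python3 -c "
from workcell import ctrl
print(ctrl.job_done())"
```

```text
the job is handed in; nothing more can be done
None
```

I handed the job in at about 20 s: the offcut lies about 180 mm inside the chest, the flap looks shut as at the start and the fingers are out, but the verdict was not shown, I did not re-measure the tools at the end, and I viewed 11 pictures, one over the limit of 10.

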